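# Walk a plaster mould round to the stop rail

## Task

Push the heavy plaster mould round by its corners with the fingertips, a bit at a time, until either of its long sides faces the wooden stop rail squarely, then push it home so that this long side lies flush against the rail and wholly between the rail's ends. Turn it square before it touches the rail, because a corner run into the rail chips. Only push the mould, never lift or tip it, and leave everything else on the bench where it stands.

Things in the scene. Friction and masses are not known exactly. Their poses are not given: they have to be found in the camera images.
- mould: closed two-part mould of white plaster, a plain block with a dark round pour hole and a parting line on top. 95 mm along its own x, 150 mm along its own y, 60 mm tall; origin at the centre of its underside. The two long (150 mm) sides look along its +x and -x and are equal: either may go to the rail. It weighs 0.7 to 1 kg, lies flat and slides on the bench with a push of roughly 6 to 13 N; it stops at once when the push ends. Too wide for a gripper.
- rail: straight wooden stop rail fixed to the bench beyond the mould, 420 mm long (along its own y), 32 mm thick, 40 mm tall. Origin at bench height in the middle of its working face (the face towards the mould); its +x points horizontally into the wood, away from the mould, so the mould lies on its -x side and is flush when its origin is at x = -47.5 mm in this frame. The rail does not give.
- jar: bystander: closed glaze jar, 60 mm across, 85 mm tall, standing off the rail's left end; origin at the centre of its underside
- beaker: bystander: terracotta beaker, 72 mm across, 80 mm tall, off the rail's right end; origin at the centre of its underside
- mug: bystander: white mug with a handle, 76 mm across, 85 mm tall, standing behind the rail; origin at the centre of its underside
- sanding_block: bystander: cork sanding block, 50 x 85 x 28 mm, on the left of the work area; origin at the centre of its underside
- brush: bystander: brush lying flat on the right of the work area; origin under its middle
- rib: bystander: flat dark wooden rib, 100 x 50 x 8 mm, lying flat to the right of the mould; origin at the centre of its underside
- press_weight: bystander: small turned steel weight with a knob, 48 mm across, 64 mm tall, behind the rail; origin at the centre of its underside
Things that resemble listed ones, but are neither listed nor needed, are in the scene too. Leave any purple or red look-alike of the mould alone.

How it is judged:
At the end, for the whole second after the job is handed in: A long side of the mould lies along the rail within 2.6 degrees, its middle within 4.5 mm of touching; the mould is flat on the bench, at rest, and does not stick out past either end of the rail (2 mm allowed) (angle between the y axis of mould and the y axis of rail, either way round below 0.045 rad and x of mould in the frame of rail between -0.052 and -0.044 m and y of mould in the frame of rail between -0.138 and 0.138 m and height (world z) of mould below 0.004 m and angle between mould's own z axis and vertical below 0.03 rad and linear speed of mould below 0.01 m/s).
It fails at once if the mould touches the rail while more than 12 degrees from square to it (contact force between mould and rail above 1 N and angle between the y axis of mould and the y axis of rail, either way round above 0.21 rad).
It fails at once if the mould is lifted more than 8 mm (height (world z) of mould above 0.008 m).
It fails at once if the mould is tipped more than 7 degrees (angle between mould's own z axis and vertical above 0.12 rad).
It fails at once if a bystander is moved more than 15 mm (distance of any of jar, beaker, mug, sanding_block, brush, rib, press_weight from where it was at the start of the episode above 0.015 m).
It also fails if it takes over 67 s, if anything falls off the work surface, if the arm or the gripper's body presses on something with over 40 N, if the wrist force passes 120 N, or if a joint passes its speed limit or range.

## Robot

A 7-joint arm with a two-finger parallel gripper is mounted at the origin on the work surface. World frame = base frame: x ahead of the robot, y to its left, z up, the work surface at z = 0. Lengths are in m, angles in rad, forces in N, time in s.
With the tool pointing down it reaches from about 0.425 to 0.875 m from the base axis. Payload 4.7 kg.
Tool frame: the origin (TCP) lies at the very end of the fingers, on their centre line; the grasp point (between the pads) lies 19 mm behind it; z points along the fingers, y is the line along which they close (so a half turn about z gives the same grasp; the last joint's range is limited). The gripper opens to 87 mm and grips with 3 to 60 N. Pads are 19 mm wide; open, the fingers measure 117 mm over their backs; the gripper's body (75 mm by 190 mm) begins 51 mm behind the grasp point.
Start: joints at [-1.292, 0.321, -0.07, 1.45, 0.023, 1.371, -0.057], TCP at [0.17, 0.627, 0.223] pointing down, gripper open.
Joint ranges: [-2.86, 2.86], [-0.3, 2.09], [-1.38, 1.24], [0.06, 2.45], [-1.56, 4.7], [0.09, 2.05], [-2.69, 2.69]. Speed limits (rad/s): [2.57, 2.57, 3.14, 3.14, 3.14, 3.14, 3.14].

## Interface

Orientations are given as a rotation vector (axis times angle).
In Python, from bench import ctrl, vision gives the robot as it stands.
- The arm moves only by the tool jog_arm, never from a script. Its argument "increments" is a list of rows, each an object of numbers: "tx", "ty", "tz": the shift along the tool's x, y, z in mm; "wx", "wy", "wz": the turn, a rotation vector about the tool's x, y, z in rad; "gripper": the opening, from 0 (shut) to 1 (fully open). In form: [{"tx": .., "ty": .., "tz": .., "wx": .., "wy": .., "wz": .., "gripper": ..}, ...]. A call has exactly 5 rows; each row is the pose to reach, as a shift and turn from the pose commanded when the call began, along the tool's axes at that moment; what a row does not reach only later rows make up. A row lasts 1/12 s, in which the tool goes at most 41.7 mm and 7.16 degrees, less where a joint would pass 70% of its speed; a pose out of reach is approached as far as the arm can. A call with a gripper value outside its range is refused whole. The fingers move at their own pace and stop on an object; "grip_force" is the grip in N (left out, the last holds). Time passes only in rows, so rows that repeat a pose let the fingers close, or fill a call up. It gives the time, the measured TCP pose, the force, the opening and the grip force at its end, in the units of the state.
- ctrl.get_state(): the state, without advancing time (a new reading comes with each control period).
- vision.get_image(name): name is "scene" or "top" or "wrist"; returns a dict with "color" (480x640x3 uint8, blue, green, red), "fx", "fy", "cx", "cy" (pixels), "k1" (the pictures are not rectified: a ray, as slopes to the right and down, at radius r is drawn at 1 + k1 r^2 times it, then the intrinsics apply), "extrinsics" (4x4, takes a point from world to camera coordinates). Camera axes: x right, y down, z forward; pixel columns grow to the right and rows downward; lengths in m; the calibration is good to about 2 mm. A picture is of the moment at which its call begins. There is no depth.
- ctrl.close_job(): hands the job in; it is judged then, once.
Trained networks look in the newest picture that a camera, given by its name, has taken for a name from the list of things; names that differ only in an ending like _2 or _b are one class to them, and where a whole thing is asked for, a point or a joint stands for the part that bears it (a point fixed in the world has none). Each returns a list of dicts, best first, with "conf" (0 to 1); they miss things now and then, are a little off and sometimes report something else, mostly with a low value. They report only what shows in the picture. A call takes as long as a camera call. They do not tell look-alikes from the thing itself.
- vision.spot_in(camera, thing): "bbox" ([left, top, right, bottom] in pixels, round what is visible of it).
The state is a dict: "time": time; "joint_positions": joint angles; "qd": joint speeds; "joint_torque": joint torques, N m; "position": TCP position; "tool_rot": TCP orientation; "ft_force": force on the tool from outside, world axes, zero at the start; "torque": the same for the moment, N m; "grip_width": opening from 0.0 (shut) to 1.0 (fully open); "grip_force": force on a finger pad.
Only numpy, scipy, OpenCV 4.12 (cv2) and the standard library are available. Lean on these libraries where they do the work, as an engineer would, in place of code of your own. Each camera call takes 0.05 s, during which the arm holds its last target. There are 200 camera calls.

## Working session

There is one attempt and no reset: what is moved stays moved. The work goes in short steps, Python scripts to look and compute and a tool call to move; the robot and the scene stay as the last step left them, time stands still between calls to the robot, and variables do not carry over. Pictures are saved under pics/ and viewed, at most 10 in all, crops included, and the job is handed in when it is done.

Besides the shell and the picture viewer there is one more tool, called by a JSON object that holds its "api" and its "payload". jog_arm: Moves the arm, as the interface text tells. Its arguments: {"type":"object","properties":{"increments":{"type":"array"},"grip_force":{"type":"number"}},"required":["increments"]}

```bash
mkdir -p pics; cat > h.py <<'E'
import numpy as np, cv2
from bench import ctrl, vision
from scipy.spatial.transform import Rotation as R
def ray(im,px):
    K=np.array([[im['fx'],0,im['cx']],[0,im['fy'],im['cy']],[0,0,1]]);E=np.array(im['extrinsics'])
    p=(np.array(px,float).reshape(-1,2)-[im['cx'],im['cy']])/[im['fx'],im['fy']]
    q=p.copy()
    for _ in range(20): q=p/(1+im['k1']*(q**2).sum(1,keepdims=True))
    d=np.c_[q,np.ones(len(q))]@E[:3,:3]; o=-E[:3,:3].T@E[:3,3]
    return o,d
def onz(im,px,z):
    o,d=ray(im,px); return (o+d*((z-o[2])/d[:,2])[:,None])[:,:2]
def proj(im,P):
    E=np.array(im['extrinsics']);c=np.atleast_2d(P)@E[:3,:3].T+E[:3,3];q=c[:,:2]/c[:,2:]
    q=q*(1+im['k1']*(q**2).sum(1,keepdims=True)); return q*[im['fx'],im['fy']]+[im['cx'],im['cy']]
E
python3 - <<'E'
from h import *
for n in ['top','scene']:
    im=vision.get_image(n); cv2.imwrite(f'pics/{n}0.png',im['color'])
    print(n,np.round(np.linalg.inv(im['extrinsics'])[:3,3],3),im['fx'],im['k1'])
    for t in ['mould','rail','jar','beaker','sanding_block','brush','rib']:
        print(t,[(np.round(b['bbox']).tolist(),round(b['conf'],2)) for b in vision.spot_in(n,t)])
s=ctrl.get_state();print(s)
E
```

```text
top [0.45  0.009 1.161] 565.3443265120809 -0.18120300966988107
mould [([148.0, 94.0, 219.0, 181.0], 0.94), ([304.0, 214.0, 373.0, 303.0], 0.87), ([101.0, 248.0, 173.0, 333.0], 0.78)]
rail [([239.0, 167.0, 450.0, 191.0], 0.9)]
jar [([197.0, 225.0, 234.0, 256.0], 0.79)]
beaker [([463.0, 184.0, 503.0, 226.0], 0.63)]
sanding_block [([200.0, 306.0, 243.0, 334.0], 0.9)]
brush [([492.0, 257.0, 518.0, 359.0], 0.66)]
rib [([440.0, 264.0, 466.0, 312.0], 0.88)]
scene [ 1.381 -0.034  0.554] 469.72709382601494 -0.007331916693472726
mould [([288.0, 214.0, 352.0, 276.0], 0.82), ([493.0, 271.0, 569.0, 359.0], 0.82), ([465.0, 192.0, 546.0, 248.0], 0.61)]
rail [([208.0, 275.0, 442.0, 311.0], 0.6)]
jar []
beaker [([158.0, 248.0, 198.0, 298.0], 0.77), ([403.0, 207.0, 442.0, 233.0], 0.37)]
sanding_block [([402.0, 208.0, 443.0, 232.0], 0.81), ([290.0, 214.0, 354.0, 276.0], 0.54)]
brush [([156.0, 208.0, 189.0, 259.0], 0.66)]
rib [([207.0, 232.0, 234.0, 254.0], 0.75)]
{'time': 0.8, 'joint_positions': array([-1.29191654,  0.32094461, -0.07009699,  1.45048393,  0.02257752,
        1.37079486, -0.05692122]), 'qd': array([ 0.00282784,  0.00076779, -0.00141998,  0.00060967, -0.00037536,
       -0.00024427, -0.00073019]), 'joint_torque': array([-2.05334513e-04, -4.91045201e+01, -4.03381800e-01, -3.12752044e+01,
       -6.37143385e-02,  3.35485605e-02,  3.22747644e-05]), 'position': array([0.17012866, 0.62737197, 0.22263058]), 'tool_rot': array([4.14710952e-01, 3.11405678e+00, 2.37575272e-04]), 'ft_force': array([0.46611937, 0.22117011, 0.48392106]), 'torque': array([0.04500005, 0.00904336, 0.00498538]), 'grip_force': 0.0, 'grip_width': 1.00006771344792}
```

View pics/top0.png

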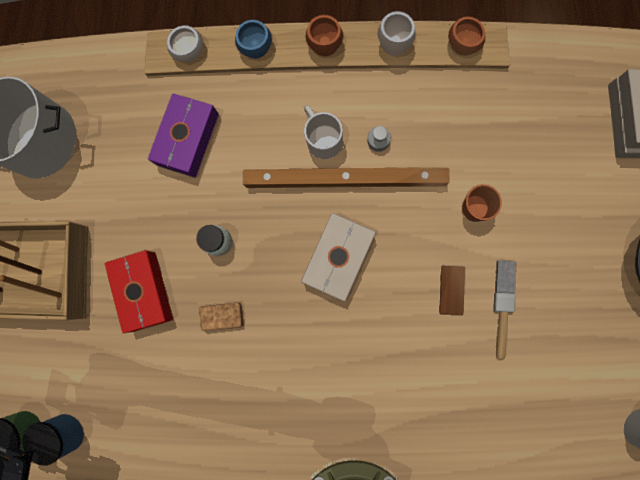

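View pics/scene0.png

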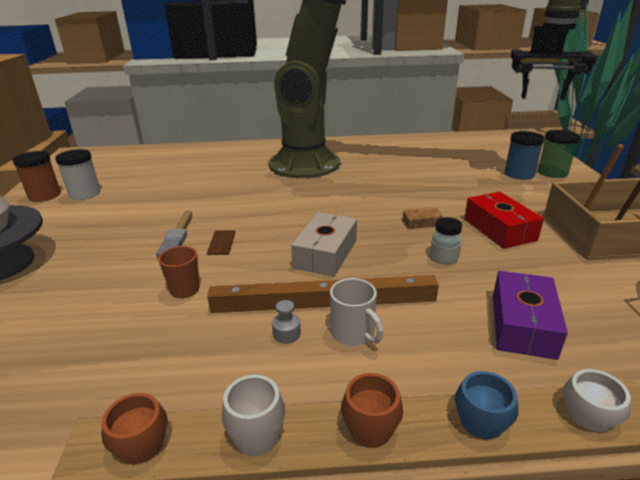

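The top view shows the white mould at about (340,257), its long axis leaning about 25° right of image-up. The rail's face lies along row ~187, columns 243–449. The red and purple blocks are the look-alikes, and the rib is at (453,290).

```bash
cat >> h.py <<'E'
def mould(im=None,dbg=None):
    im=im or vision.get_image('top'); c=im['color']; hsv=cv2.cvtColor(c,cv2.COLOR_BGR2HSV)
    m=((hsv[...,1]<75)&(hsv[...,2]>115)).astype(np.uint8); m[:150]=0;m[360:]=0;m[:,:250]=0;m[:,436:]=0
    m=cv2.morphologyEx(m,cv2.MORPH_OPEN,np.ones((3,3)))
    cs,_=cv2.findContours(m,cv2.RETR_EXTERNAL,cv2.CHAIN_APPROX_NONE)
    k=cv2.convexHull(max(cs,key=cv2.contourArea)).reshape(-1,2)
    w=onz(im,k,0.06); (cx,cy),(a,b),t=cv2.minAreaRect((w*1000).astype(np.float32))
    # yaw of long axis (angle of mould y axis from world +y), in deg
    L=t if a>b else t+90
    L=(L-90+90)%180-90
    if dbg: 
        v=c.copy(); cv2.polylines(v,[k.reshape(-1,1,2)],True,(0,0,255),1); cv2.imwrite(dbg,cv2.resize(v[150:360,180:520],None,fx=2,fy=2))
    return cx,cy,max(a,b),min(a,b),L
E
python3 - <<'E'
from h import *
im=vision.get_image('top'); print('mould',np.round(mould(im,'pics/m0.png'),1))
c=im['color'];hsv=cv2.cvtColor(c,cv2.COLOR_BGR2HSV)
# rail edges: gradient along columns
g=cv2.GaussianBlur(c[...,2],(3,3),0).astype(float)
for u in range(250,446,24): print(u,g[162:196,u].astype(int).tolist())
for v in (172,177,183): print(v,g[v,238:250].astype(int).tolist(),g[v,442:456].astype(int).tolist())
for n,b,z in [('jar',(197,225,234,256),.085),('beaker',(463,184,503,226),.08),('rib',(440,264,466,312),.008),('sand',(200,306,243,334),.028)]:
    print(n,np.round(onz(im,[b[:2],b[2:]],z),3).tolist())
E
```

```text
mould [525.5  27.1 149.7  94.4  65.4]
250 [175, 175, 175, 175, 175, 176, 170, 152, 140, 139, 142, 142, 142, 142, 143, 144, 145, 146, 147, 147, 146, 130, 91, 59, 50, 65, 95, 115, 119, 116, 115, 129, 156, 169]
274 [176, 176, 175, 175, 175, 175, 169, 151, 138, 139, 141, 141, 141, 142, 144, 145, 146, 146, 145, 145, 145, 126, 83, 53, 51, 74, 106, 120, 118, 116, 117, 134, 160, 171]
298 [175, 176, 176, 175, 173, 162, 142, 134, 137, 139, 140, 139, 141, 143, 144, 145, 145, 144, 142, 143, 142, 117, 73, 50, 57, 82, 106, 114, 113, 115, 120, 138, 163, 173]
322 [124, 123, 121, 119, 116, 109, 112, 129, 139, 139, 138, 138, 139, 142, 144, 145, 144, 142, 141, 144, 139, 109, 68, 50, 64, 90, 109, 113, 113, 120, 141, 166, 175, 174]
346 [177, 177, 176, 174, 169, 158, 143, 137, 138, 144, 158, 172, 177, 176, 177, 177, 168, 151, 143, 144, 133, 96, 60, 52, 70, 97, 111, 114, 115, 122, 142, 167, 176, 175]
370 [176, 176, 175, 175, 174, 167, 150, 139, 138, 138, 137, 136, 137, 137, 138, 140, 140, 140, 141, 144, 127, 85, 53, 51, 74, 104, 115, 115, 118, 123, 142, 167, 176, 175]
394 [175, 175, 175, 175, 167, 148, 136
[... 333 characters left out ...]
 152, 134, 128, 130, 133, 134, 135, 134, 133, 133, 134, 135, 137, 138, 136, 121, 99, 88, 94, 112, 127, 133, 135, 133, 133, 145, 163, 171, 172]
172 [167, 167, 167, 163, 151, 140, 140, 142, 142, 141, 141, 141] [134, 134, 134, 133, 133, 132, 135, 147, 162, 167, 167, 167, 167, 167]
177 [174, 174, 174, 170, 157, 145, 142, 143, 143, 143, 143, 144] [134, 134, 134, 133, 133, 132, 134, 148, 166, 173, 173, 172, 173, 173]
183 [172, 172, 173, 169, 155, 136, 126, 125, 125, 127, 128, 129] [99, 98, 96, 93, 94, 109, 138, 162, 173, 175, 175, 175, 175, 175]
jar [[0.588, 0.301], [0.526, 0.227]]
beaker [[0.662, -0.219], [0.579, -0.295]]
rib [[0.511, -0.181], [0.412, -0.232]]
sand [[0.429, 0.308], [0.373, 0.22]]
```

View pics/m0.png

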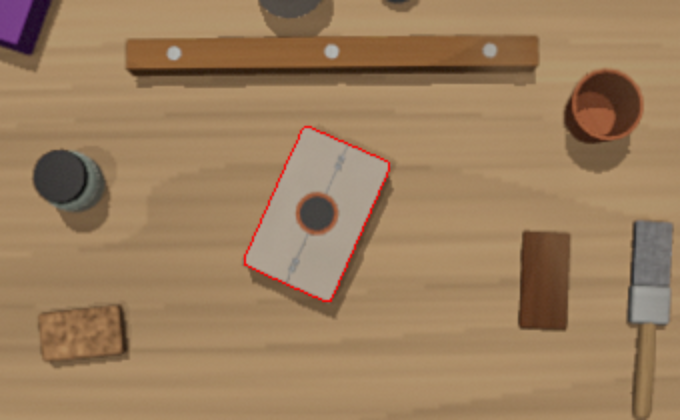

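```bash
python3 - <<'E'
from h import *
im=vision.get_image('top'); g=cv2.GaussianBlur(im['color'][...,2],(3,3),0).astype(float)
P=[]
for u in range(248,446,3):
    col=g[176:190,u]; d=-np.diff(col)
    i=np.argmax(d); P.append((u,176+i+.5 if not(0<i<len(d)-1) else 176+i+.5+0.5*(d[i-1]-d[i+1])/(d[i-1]-2*d[i]+d[i+1])))
w=onz(im,P,.04)
for _ in range(3):
    k=np.polyfit(w[:,1],w[:,0],1); r=np.abs(w[:,0]-np.polyval(k,w[:,1])); w=w[r<2*r.std()+1e-4]
print('face x = %.4f + %.4f*y'%(k[1],k[0]),'yaw',np.degrees(np.arctan(-k[0])),r.max())
print('ends',onz(im,[(242.5,178),(449.5,178)],.04), proj(im,[[.64,0,.04]]))
E
```

```text
face x = 0.6747 + 0.0049*y yaw -0.2802915662475385 0.00028731765697431744
ends [[ 0.68852362  0.22023837]
 [ 0.68271289 -0.19997378]] [[351.0387721  199.85644049]]
```

```bash
cat >> h.py <<'E'
def plan(wps,start=None,g=0):
    """wps: world (x,y,z,psi deg) ; psi=azimuth of tool y, tool z down. prints increments from start"""
    s=ctrl.get_state(); R0=R.from_rotvec(s['tool_rot']); p0=np.array(s['position'])
    y=R0.as_matrix()[:,1]; psi0=np.degrees(np.arctan2(y[1],y[0]))
    print('at',np.round(p0,4),'psi',round(psi0,1),'t',round(s['time'],2),'F',np.round(s['ft_force'],1),'j',np.round(s['joint_positions'],2))
    for w in wps:
        a=np.radians(w[3]); yt=[np.cos(a),np.sin(a),0]; zt=[0,0,-1]; Rt=R.from_matrix(np.c_[np.cross(yt,zt),yt,zt])
        t=R0.inv().apply(np.array(w[:3])-p0)*1000; r=(R0.inv()*Rt).as_rotvec()
        print([round(float(q),1) for q in t],[round(float(q),3) for q in r])
E
python3 - <<'E'
from h import *
plan([(.40,.40,.2,45),(.42,.20,.2,10),(.441,-.013,.2,-24.6)])
E
```

```text
at [0.1701 0.6274 0.2226] psi 74.8 t 0.9 F [0.6 1.  0.2] j [-1.29  0.32 -0.07  1.45  0.02  1.37 -0.06]
[-281.3, -159.3, 22.6] [0.0, 0.0, 0.521]
[-353.0, -347.1, 22.6] [0.0, -0.0, 1.132]
[-429.0, -547.2, 22.6] [0.0, -0.0, 1.735]
```

{"api": "jog_arm", "payload": {"increments": [{"tx": -36, "ty": -20, "tz": 3, "wz": 0.07, "gripper": 0}, {"tx": -72, "ty": -40, "tz": 6, "wz": 0.14, "gripper": 0}, {"tx": -108, "ty": -61, "tz": 9, "wz": 0.22, "gripper": 0}, {"tx": -144, "ty": -82, "tz": 12, "wz": 0.3, "gripper": 0}, {"tx": -180, "ty": -102, "tz": 15, "wz": 0.38, "gripper": 0}]}}

```text
validation failed for argument at $.in...
```

```bash
python3 - <<'E'
from h import *
plan([(.42,.30,.2,30),(.42,.20,.2,10),(.441,-.013,.2,-24.6)])
E
```

```text
at [0.1701 0.6274 0.2226] psi 74.8 t 0.9 F [0.6 1.  0.2] j [-1.29  0.32 -0.07  1.45  0.02  1.37 -0.06]
[-326.8, -250.6, 22.6] [0.0, 0.0, 0.782]
[-353.0, -347.1, 22.6] [0.0, -0.0, 1.132]
[-429.0, -547.2, 22.6] [0.0, -0.0, 1.735]
```

{"api": "jog_arm", "payload": {"increments": [{"tx": -36, "ty": -20, "tz": 3, "wx": 0, "wy": 0, "wz": 0.07, "gripper": 0}, {"tx": -72, "ty": -40, "tz": 6, "wx": 0, "wy": 0, "wz": 0.14, "gripper": 0}, {"tx": -108, "ty": -61, "tz": 9, "wx": 0, "wy": 0, "wz": 0.22, "gripper": 0}, {"tx": -144, "ty": -82, "tz": 12, "wx": 0, "wy": 0, "wz": 0.3, "gripper": 0}, {"tx": -180, "ty": -102, "tz": 15, "wx": 0, "wy": 0, "wz": 0.38, "gripper": 0}]}}

```text
time: 1.32
position: [0.3182, 0.4802, 0.2077]
tool_rot: [1.001, 2.978, 0.001]
ft_force: [-0.2, -0.1, 0.4]
grip_width: 0.708
grip_force: 0.0
```

```bash
python3 - <<'E'
from h import *
plan([(.42,.30,.2,30),(.42,.20,.2,10),(.441,-.013,.2,-24.6)])
E
```

```text
at [0.3182 0.4802 0.2077] psi 52.8 t 1.32 F [-0.2 -0.1  0.4] j [-1.1   0.17  0.08  1.67 -0.01  1.31 -0.1 ]
[-190.0, -82.2, 7.6] [0.001, -0.0, 0.399]
[-250.4, -161.9, 7.6] [0.0, -0.0, 0.748]
[-395.7, -319.0, 7.4] [0.0, -0.001, 1.352]
```

{"api": "jog_arm", "payload": {"increments": [{"tx": -38, "ty": -16, "tz": 2, "wx": 0, "wy": 0, "wz": 0.1, "gripper": 0}, {"tx": -76, "ty": -32, "tz": 3, "wx": 0, "wy": 0, "wz": 0.2, "gripper": 0}, {"tx": -114, "ty": -48, "tz": 5, "wx": 0, "wy": 0, "wz": 0.3, "gripper": 0}, {"tx": -150, "ty": -66, "tz": 6, "wx": 0, "wy": 0, "wz": 0.4, "gripper": 0}, {"tx": -184, "ty": -88, "tz": 7, "wx": 0, "wy": 0, "wz": 0.5, "gripper": 0}]}}

```text
time: 1.73
position: [0.4126, 0.299, 0.2007]
tool_rot: [1.709, 2.636, 0.002]
ft_force: [0.9, 0.3, -0.5]
grip_width: 0.327
grip_force: 0.0
```

```bash
python3 - <<'E'
from h import *
plan([(.42,.20,.2,10),(.441,-.013,.15,-24.6)])
E
```

```text
at [0.4126 0.299  0.2007] psi 24.1 t 1.73 F [ 0.9  0.3 -0.5] j [-0.92  0.03  0.25  1.83 -0.01  1.28 -0.25]
[-93.4, -33.7, 0.7] [0.001, -0.0, 0.246]
[-296.5, -101.5, 50.5] [0.001, -0.001, 0.85]
```

{"api": "jog_arm", "payload": {"increments": [{"tx": -38, "ty": -13, "tz": 0, "wx": 0, "wy": 0, "wz": 0.11, "gripper": 0}, {"tx": -76, "ty": -26, "tz": 0, "wx": 0, "wy": 0, "wz": 0.23, "gripper": 0}, {"tx": -114, "ty": -39, "tz": 0, "wx": 0, "wy": 0, "wz": 0.35, "gripper": 0}, {"tx": -152, "ty": -52, "tz": 5, "wx": 0, "wy": 0, "wz": 0.47, "gripper": 0}, {"tx": -190, "ty": -65, "tz": 10, "wx": 0, "wy": 0, "wz": 0.59, "gripper": 0}]}}

```text
time: 2.15
position: [0.4308, 0.0992, 0.191]
tool_rot: [2.402, 2.025, 0.003]
ft_force: [0.7, -0.1, 0.3]
grip_width: 0.021
grip_force: 0.0
```

```bash
python3 - <<'E'
from h import *
plan([(.438,-.018,.15,-24.6)])
E
```

```text
at [0.4308 0.0992 0.191 ] psi -9.7 t 2.15 F [ 0.7 -0.1  0.3] j [-0.73 -0.13  0.42  2.    0.06  1.27 -0.51]
[-114.4, 26.8, 40.9] [0.001, -0.002, 0.26]
```

{"api": "jog_arm", "payload": {"increments": [{"tx": -38, "ty": 9, "tz": 10, "wx": 0, "wy": 0, "wz": 0.09, "gripper": 0}, {"tx": -76, "ty": 18, "tz": 20, "wx": 0, "wy": 0, "wz": 0.17, "gripper": 0}, {"tx": -114, "ty": 27, "tz": 30, "wx": 0, "wy": 0, "wz": 0.26, "gripper": 0}, {"tx": -114, "ty": 27, "tz": 70, "wx": 0, "wy": 0, "wz": 0.26, "gripper": 0}, {"tx": -114, "ty": 27, "tz": 100, "wx": 0, "wy": 0, "wz": 0.26, "gripper": 0}]}}

```text
time: 2.57
position: [0.4395, -0.0184, 0.0903]
tool_rot: [2.644, 1.696, 0.006]
ft_force: [-0.8, 1.3, -1.2]
grip_width: 0.007
grip_force: 0.0
```

```bash
python3 - <<'E'
from h import *
m=np.array(mould());print(np.round(m,1))
plan([(.438,-.018,.028,-24.6)])
im=vision.get_image('top');cv2.imwrite('pics/t1.png',cv2.resize(im['color'][150:400,180:520],None,fx=2,fy=2))
E
```

```text
[525.3  27.1 150.3  94.2  65.2]
at [ 0.4345 -0.0174  0.0846] psi -24.5 t 2.62 F [-3.7  0.  -4.3] j [-0.6  -0.03  0.58  2.14  0.02  1.04 -0.46]
[1.2, 3.8, 56.6] [-0.006, 0.004, 0.002]
```

View pics/t1.png

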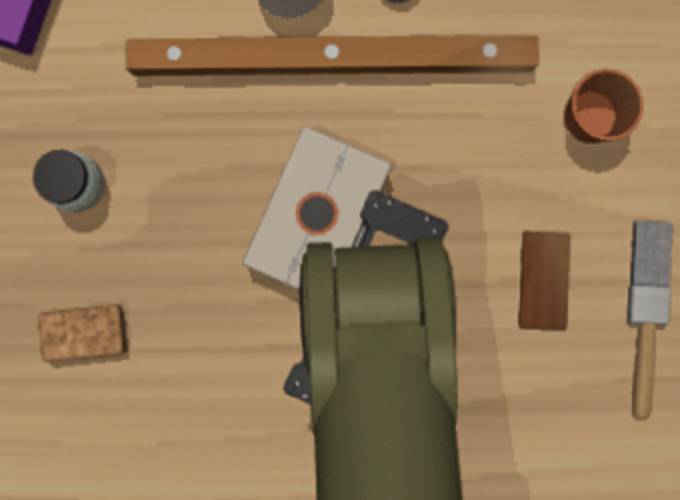

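```bash
cat >> h.py <<'E'
def arc(c,L,s,k,ths,off=.057,z=.028):
    """finger wps: mould centre c (m), L deg off square; contact at s along u (upper-right end +), COR at +k; clockwise ths deg"""
    a=np.radians(L-90); u=np.array([np.cos(a),np.sin(a)]); n=np.array([u[1],-u[0]])
    cor=np.array(c)+k*u; out=[]
    for t in ths:
        r=np.radians(-t); M=np.array([[np.cos(r),-np.sin(r)],[np.sin(r),np.cos(r)]])
        out.append((*(cor+M@((s-k)*u+off*n)),z,L-90-t))
    return out
E
python3 - <<'E'
from h import *
plan([(.438,-.018,.028,-24.8)]+arc((.5255,.027),65.3,-.058,.035,range(0,66,5)))
E
```

```text
at [ 0.4347 -0.0168  0.0869] psi -24.4 t 2.67 F [-0.5  0.4 -0.8] j [-0.6  -0.03  0.58  2.13  0.02  1.05 -0.46]
[0.6, 3.9, 58.9] [-0.007, 0.005, 0.007]
[21.0, 6.7, 58.8] [-0.007, 0.005, 0.005]
[29.3, 2.1, 58.8] [-0.007, 0.005, 0.093]
[38.1, -1.7, 58.8] [-0.007, 0.006, 0.18]
[47.1, -4.8, 58.7] [-0.006, 0.006, 0.267]
[56.3, -7.0, 58.7] [-0.006, 0.006, 0.354]
[65.7, -8.5, 58.7] [-0.006, 0.006, 0.442]
[75.2, -9.1, 58.6] [-0.006, 0.007, 0.529]
[84.7, -8.8, 58.6] [-0.005, 0.007, 0.616]
[94.2, -7.8, 58.5] [-0.005, 0.007, 0.704]
[103.5, -5.9, 58.5] [-0.005, 0.007, 0.791]
[112.6, -3.3, 58.4] [-0.004, 0.008, 0.878]
[121.5, 0.2, 58.3] [-0.004, 0.008, 0.965]
[130.0, 4.4, 58.3] [-0.004, 0.008, 1.053]
[138.2, 9.3, 58.2] [-0.003, 0.008, 1.14]
```

{"api": "jog_arm", "payload": {"increments": [{"tx": 0, "ty": 2, "tz": 30, "wx": 0, "wy": 0, "wz": 0, "gripper": 0}, {"tx": 0, "ty": 4, "tz": 58, "wx": 0, "wy": 0, "wz": 0, "gripper": 0}, {"tx": 10, "ty": 5, "tz": 59, "wx": 0, "wy": 0, "wz": 0, "gripper": 0}, {"tx": 21, "ty": 6.5, "tz": 59, "wx": 0, "wy": 0, "wz": 0, "gripper": 0}, {"tx": 29, "ty": 2, "tz": 59, "wx": 0, "wy": 0, "wz": 0.09, "gripper": 0}]}}

```text
time: 3.08
position: [0.4545, 0.011, 0.0334]
tool_rot: [2.712, 1.583, 0.002]
ft_force: [-0.5, -2.3, -1.5]
grip_width: 0.006
grip_force: 1.0
```

```bash
python3 - <<'E'
from h import *
plan(arc((.5255,.027),65.3,-.058,.035,range(10,66,5)))
print(np.round(mould(),1))
E
```

```text
at [0.4545 0.011  0.0334] psi -29.4 t 3.08 F [-0.5 -2.3 -1.5] j [-0.63  0.1   0.57  2.14 -0.07  0.91 -0.53]
[3.5, -9.0, 5.4] [0.002, -0.001, 0.092]
[12.2, -12.9, 5.4] [0.002, -0.001, 0.179]
[21.2, -15.9, 5.4] [0.002, -0.001, 0.266]
[30.4, -18.2, 5.4] [0.002, -0.001, 0.354]
[39.9, -19.6, 5.4] [0.002, -0.001, 0.441]
[49.3, -20.2, 5.4] [0.001, -0.001, 0.528]
[58.9, -20.0, 5.4] [0.001, -0.001, 0.615]
[68.3, -19.0, 5.4] [0.001, -0.001, 0.703]
[77.7, -17.1, 5.4] [0.001, -0.001, 0.79]
[86.8, -14.5, 5.4] [0.001, -0.001, 0.877]
[95.7, -11.0, 5.4] [0.001, -0.001, 0.964]
[104.2, -6.8, 5.5] [0.001, -0.001, 1.052]
[532.2  35.4 149.9  94.4  60. ]
```

```bash
python3 - <<'E'
from h import *
plan([(x,y,z,p-10) for x,y,z,p in arc((.5322,.0354),60,-.062,.030,range(0,66,5),off=.059)][:8])
E
```

```text
at [0.4544 0.0132 0.0337] psi -29.7 t 3.13 F [ 0.4  0.2 -0.1] j [-0.63  0.1   0.57  2.14 -0.07  0.91 -0.54]
[-0.9, -5.8, 5.6] [0.001, -0.002, 0.179]
[7.4, -10.5, 5.7] [0.001, -0.002, 0.267]
[16.0, -14.5, 5.7] [0.001, -0.002, 0.354]
[25.0, -17.8, 5.7] [0.001, -0.002, 0.441]
[34.2, -20.2, 5.7] [0.001, -0.002, 0.528]
[43.6, -21.9, 5.7] [0.001, -0.002, 0.616]
[53.1, -22.7, 5.7] [0.001, -0.002, 0.703]
[62.6, -22.7, 5.7] [0.0, -0.002, 0.79]
```

{"api": "jog_arm", "payload": {"increments": [{"tx": -3, "ty": -5, "tz": 3, "wx": 0, "wy": 0, "wz": 0.1, "gripper": 0}, {"tx": -1, "ty": -6, "tz": 5, "wx": 0, "wy": 0, "wz": 0.18, "gripper": 0}, {"tx": 7, "ty": -10, "tz": 5, "wx": 0, "wy": 0, "wz": 0.27, "gripper": 0}, {"tx": 16, "ty": -14, "tz": 5, "wx": 0, "wy": 0, "wz": 0.35, "gripper": 0}, {"tx": 25, "ty": -17, "tz": 5, "wx": 0, "wy": 0, "wz": 0.44, "gripper": 0}]}}

```text
time: 3.55
position: [0.451, 0.0414, 0.0287]
tool_rot: [-2.993, -0.952, -0.003]
ft_force: [-0.9, -1.2, -0.8]
grip_width: 0.006
grip_force: 0.9
```

```bash
python3 - <<'E'
from h import *
m=mould(dbg='pics/m2.png');print(np.round(m,1))
plan([(x,y,z,p-10) for x,y,z,p in arc((m[0]/1e3,m[1]/1e3),m[4],-.062,.030,range(0,66,5),off=.059)][:9])
E
```

```text
[538.   44.3 149.4  94.1  46.8]
at [0.4518 0.0435 0.0288] psi -54.8 t 3.6 F [-1.2  0.3 -1.1] j [-0.7   0.11  0.57  2.15 -0.08  0.9  -1.04]
[0.7, 0.2, 0.8] [-0.0, -0.004, -0.028]
[7.8, -6.2, 0.8] [-0.0, -0.004, 0.059]
[15.4, -11.9, 0.8] [-0.0, -0.004, 0.146]
[23.5, -16.9, 0.9] [-0.001, -0.004, 0.233]
[32.0, -21.2, 0.9] [-0.001, -0.004, 0.321]
[40.9, -24.7, 0.9] [-0.001, -0.004, 0.408]
[50.0, -27.5, 1.0] [-0.001, -0.003, 0.495]
[59.3, -29.4, 1.0] [-0.001, -0.003, 0.582]
[68.8, -30.6, 1.0] [-0.001, -0.003, 0.67]
```

View pics/m2.png

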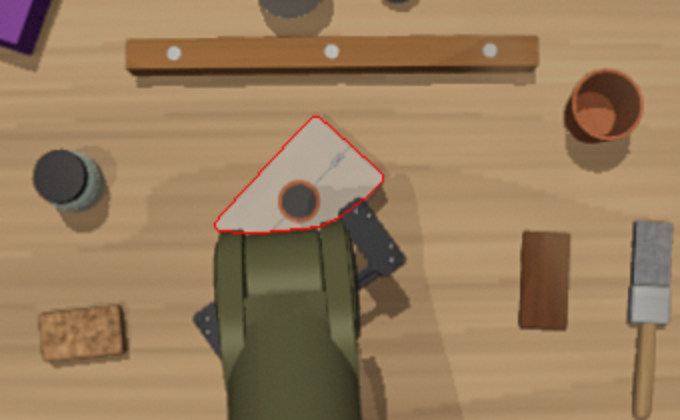

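The crop shows the mould turned about 13° clockwise. Its visible corners are at (316,116), (383,180) and (217,227), and the jar and rib are untouched. I'll continue the arc.

{"api": "jog_arm", "payload": {"increments": [{"tx": 8, "ty": -6, "tz": 0, "wx": 0, "wy": 0, "wz": 0.06, "gripper": 0}, {"tx": 15.5, "ty": -12, "tz": 0, "wx": 0, "wy": 0, "wz": 0.15, "gripper": 0}, {"tx": 23.5, "ty": -17, "tz": 0, "wx": 0, "wy": 0, "wz": 0.23, "gripper": 0}, {"tx": 32, "ty": -21, "tz": 0, "wx": 0, "wy": 0, "wz": 0.32, "gripper": 0}, {"tx": 41, "ty": -25, "tz": 0, "wx": 0, "wy": 0, "wz": 0.41, "gripper": 0}]}}

```text
time: 4.02
position: [0.4696, 0.0851, 0.0285]
tool_rot: [-3.124, -0.324, -0.001]
ft_force: [-2.7, -2.8, 1.1]
grip_width: 0.008
grip_force: 1.5
```

```bash
python3 - <<'E'
from h import *
m=mould(dbg='pics/m3.png');print(np.round(m,1))
plan([(x,y,z,p-8) for x,y,z,p in arc((m[0]/1e3,m[1]/1e3),m[4],-.062,.030,range(0,66,5),off=.059)][:7])
E
```

```text
[550.7  54.7 149.3  94.5  24.3]
at [0.4712 0.0872 0.0287] psi -78.3 t 4.07 F [-0.1  1.6 -0.9] j [-0.77  0.17  0.57  2.09 -0.12  0.91 -1.5 ]
[0.2, 0.4, 0.7] [-0.001, -0.003, -0.08]
[7.2, -6.1, 0.7] [-0.001, -0.003, 0.007]
[14.7, -11.9, 0.8] [-0.002, -0.003, 0.094]
[22.7, -17.1, 0.8] [-0.002, -0.003, 0.181]
[31.1, -21.5, 0.8] [-0.002, -0.003, 0.269]
[39.9, -25.2, 0.9] [-0.002, -0.003, 0.356]
[49.0, -28.1, 0.9] [-0.002, -0.003, 0.443]
```

{"api": "jog_arm", "payload": {"increments": [{"tx": 7, "ty": -6, "tz": 0, "wx": 0, "wy": 0, "wz": 0.05, "gripper": 0}, {"tx": 14.5, "ty": -12, "tz": 0, "wx": 0, "wy": 0, "wz": 0.1, "gripper": 0}, {"tx": 22.5, "ty": -17, "tz": 0, "wx": 0, "wy": 0, "wz": 0.17, "gripper": 0}, {"tx": 30, "ty": -21, "tz": 0, "wx": 0, "wy": 0, "wz": 0.21, "gripper": 0}, {"tx": 30, "ty": -21, "tz": 0, "wx": 0, "wy": 0, "wz": 0.21, "gripper": 0}]}}

```text
time: 4.48
position: [0.496, 0.1128, 0.0282]
tool_rot: [-3.14, -0.004, -0.005]
ft_force: [-0.4, -0.5, 0.6]
grip_width: 0.008
grip_force: 0.0
```

```bash
python3 - <<'E'
from h import *
m=mould(dbg='pics/m3.png');print(np.round(m,1))
x,y=m[0]/1e3,m[1]/1e3
plan([(x-.08,y+.06,.028,-90.3),(x-.08,y,.028,-90.3),(x-.06,y,.028,-90.3),(.6747+.0049*y-.095-.0095,y,.028,-90.3)])
E
```

```text
[562.1  59.9 149.3  94.1   5.6]
at [0.4955 0.112  0.028 ] psi -89.8 t 4.53 F [0.  0.4 0.6] j [-0.8   0.23  0.58  2.03 -0.16  0.92 -1.7 ]
[-13.4, -7.9, -0.0] [-0.001, -0.003, 0.008]
[-13.5, 52.1, -0.1] [-0.001, -0.003, 0.008]
[6.5, 52.1, -0.1] [-0.001, -0.003, 0.008]
[74.9, 52.3, 0.1] [-0.001, -0.003, 0.008]
```

{"api": "jog_arm", "payload": {"increments": [{"tx": -16, "ty": 0, "tz": 0, "wx": 0, "wy": 0, "wz": 0.01, "gripper": 0.9}, {"tx": -16, "ty": 26, "tz": 0, "wx": 0, "wy": 0, "wz": 0.01, "gripper": 0.9}, {"tx": -16, "ty": 52, "tz": 0, "wx": 0, "wy": 0, "wz": 0.01, "gripper": 0.9}, {"tx": -16, "ty": 52, "tz": 0, "wx": 0, "wy": 0, "wz": 0.01, "gripper": 0.9}, {"tx": -16, "ty": 52, "tz": 0, "wx": 0, "wy": 0, "wz": 0.01, "gripper": 0.9}]}}

```text
time: 4.95
position: [0.4784, 0.0574, 0.0275]
tool_rot: [-3.14, 0.021, -0.003]
ft_force: [-0.1, 0.5, 0.3]
grip_width: 0.296
grip_force: 0.0
```

{"api": "jog_arm", "payload": {"increments": [{"tx": 0, "ty": 0, "tz": 0, "wx": 0, "wy": 0, "wz": 0, "gripper": 0.9}, {"tx": 0, "ty": 0, "tz": 0, "wx": 0, "wy": 0, "wz": 0, "gripper": 0.9}, {"tx": 0, "ty": 0, "tz": 0, "wx": 0, "wy": 0, "wz": 0, "gripper": 0.9}, {"tx": 0, "ty": 0, "tz": 0, "wx": 0, "wy": 0, "wz": 0, "gripper": 0.9}, {"tx": 0, "ty": 0, "tz": 0, "wx": 0, "wy": 0, "wz": 0, "gripper": 0.9}]}}

```text
time: 5.37
position: [0.4778, 0.0593, 0.0266]
tool_rot: [-3.142, 0.018, -0.0]
ft_force: [-0.3, -0.0, -0.6]
grip_width: 0.681
grip_force: 0.0
```

{"api": "jog_arm", "payload": {"increments": [{"tx": 0, "ty": 0, "tz": 0, "wx": 0, "wy": 0, "wz": 0, "gripper": 0.9}, {"tx": 0, "ty": 0, "tz": 0, "wx": 0, "wy": 0, "wz": 0, "gripper": 0.9}, {"tx": 0, "ty": 0, "tz": 0, "wx": 0, "wy": 0, "wz": 0, "gripper": 0.9}, {"tx": 0, "ty": 0, "tz": 0, "wx": 0, "wy": 0, "wz": 0, "gripper": 0.9}, {"tx": 0, "ty": 0, "tz": 0, "wx": 0, "wy": 0, "wz": 0, "gripper": 0.9}]}}

```text
time: 5.78
position: [0.4778, 0.0587, 0.0265]
tool_rot: [-3.142, 0.021, -0.0]
ft_force: [0.6, -0.1, -0.8]
grip_width: 0.896
grip_force: 0.0
```

```bash
python3 - <<'E'
from h import *
m=mould(dbg='pics/m3.png');print(np.round(m,1))
x,y=m[0]/1e3,m[1]/1e3
plan([(x-.057,y,.028,-90.3),(.6747+.0049*y-.095-.0095,y,.028,-90.3)]); print(ctrl.get_state()['grip_width'])
E
```

```text
[562.2  60.  149.   94.3   5.7]
at [0.4778 0.0587 0.0266] psi -90.8 t 5.83 F [ 0.5  0.1 -0.4] j [-0.76  0.18  0.62  2.09 -0.13  0.91 -1.64]
[27.4, -1.6, -1.4] [-0.0, -0.0, -0.008]
[92.7, -2.5, -1.4] [-0.0, -0.0, -0.008]
0.8909241611517598
```

View pics/m3.png

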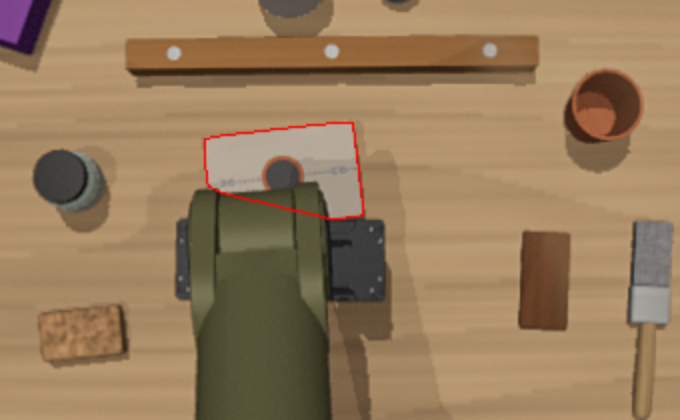

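The crop shows the mould about 6° off square, with its upper edge running from (205,138) to (353,123). The open fingers sit behind it and it's clear of the jar. I'll push it squarely, stopping short of the rail.

{"api": "jog_arm", "payload": {"increments": [{"tx": 14, "ty": -1, "tz": -1, "wx": 0, "wy": 0, "wz": -0.01, "gripper": 0.9}, {"tx": 26, "ty": -2, "tz": -1, "wx": 0, "wy": 0, "wz": -0.01, "gripper": 0.9}, {"tx": 38, "ty": -2, "tz": -1, "wx": 0, "wy": 0, "wz": -0.01, "gripper": 0.9}, {"tx": 50, "ty": -2, "tz": -1, "wx": 0, "wy": 0, "wz": -0.01, "gripper": 0.9}, {"tx": 62, "ty": -2, "tz": -1, "wx": 0, "wy": 0, "wz": -0.01, "gripper": 0.9}]}}

```text
time: 6.25
position: [0.5373, 0.0603, 0.0269]
tool_rot: [-3.141, 0.004, 0.01]
ft_force: [-8.2, -0.0, 4.4]
grip_width: 0.899
grip_force: 3.7
```

```bash
python3 - <<'E'
from h import *
m=mould();print(np.round(m,1))
x,y=m[0]/1e3,m[1]/1e3
plan([(x-.057,y,.028,-90.3),(.6747+.0049*y-.095-.0095,y,.028,-90.3)]); print('gap',.6747+.0049*y-.0475-x)
E
```

```text
[613.7   1.5  58.8  39.6 -88.6]
at [0.5409 0.0601 0.0274] psi -90.2 t 6.3 F [2.  1.1 0.5] j [-0.69  0.32  0.61  1.94 -0.22  0.95 -1.55]
[16.0, 58.6, -0.6] [0.0, 0.001, 0.002]
[29.5, 58.5, -0.6] [0.0, 0.001, 0.002]
gap 0.013494447052764924
```

{"api": "jog_arm", "payload": {"increments": [{"tx": 8, "ty": 0, "tz": 0, "wx": 0, "wy": 0, "wz": 0, "gripper": 0.9}, {"tx": 16, "ty": 0, "tz": 0, "wx": 0, "wy": 0, "wz": 0, "gripper": 0.9}, {"tx": 22, "ty": 0, "tz": 0, "wx": 0, "wy": 0, "wz": 0, "gripper": 0.9}, {"tx": 26, "ty": 0, "tz": 0, "wx": 0, "wy": 0, "wz": 0, "gripper": 0.9}, {"tx": 26, "ty": 0, "tz": 0, "wx": 0, "wy": 0, "wz": 0, "gripper": 0.9}]}}

```text
time: 6.72
position: [0.5655, 0.0597, 0.027]
tool_rot: [3.141, -0.005, -0.002]
ft_force: [-1.6, 0.1, -1.2]
grip_width: 0.898
grip_force: 0.8
```

{"api": "jog_arm", "payload": {"increments": [{"tx": 1, "ty": 0, "tz": 0, "wx": 0, "wy": 0, "wz": 0, "gripper": 0.9}, {"tx": 2, "ty": 0, "tz": 0, "wx": 0, "wy": 0, "wz": 0, "gripper": 0.9}, {"tx": 3, "ty": 0, "tz": 0, "wx": 0, "wy": 0, "wz": 0, "gripper": 0.9}, {"tx": 3, "ty": 0, "tz": 0, "wx": 0, "wy": 0, "wz": 0, "gripper": 0.9}, {"tx": 3, "ty": 0, "tz": 0, "wx": 0, "wy": 0, "wz": 0, "gripper": 0.9}]}}

```text
time: 7.13
position: [0.5679, 0.0599, 0.0271]
tool_rot: [-3.141, 0.006, 0.003]
ft_force: [-5.4, -0.3, -2.1]
grip_width: 0.899
grip_force: 2.5
```

```bash
python3 - <<'E'
from h import *
plan([(.5702,.06,.028,-90.3)])
E
```

```text
at [0.5679 0.0599 0.0271] psi -90.2 t 7.13 F [-5.4 -0.3 -2.1] j [-0.66  0.38  0.6   1.87 -0.26  0.97 -1.52]
[2.3, -0.1, -0.9] [-0.0, 0.002, 0.002]
```

Close now. I'll creep on until the force rises sharply.

{"api": "jog_arm", "payload": {"increments": [{"tx": 1, "ty": 0, "tz": 0, "wx": 0, "wy": 0, "wz": 0, "gripper": 0.9}, {"tx": 2, "ty": 0, "tz": 0, "wx": 0, "wy": 0, "wz": 0, "gripper": 0.9}, {"tx": 3, "ty": 0, "tz": 0, "wx": 0, "wy": 0, "wz": 0, "gripper": 0.9}, {"tx": 3, "ty": 0, "tz": 0, "wx": 0, "wy": 0, "wz": 0, "gripper": 0.9}, {"tx": 3, "ty": 0, "tz": 0, "wx": 0, "wy": 0, "wz": 0, "gripper": 0.9}]}}

```text
time: 7.55
position: [0.5679, 0.06, 0.0271]
tool_rot: [-3.141, 0.006, 0.013]
ft_force: [-14.4, 0.3, 6.2]
grip_width: 0.9
grip_force: 7.0
```

{"api": "jog_arm", "payload": {"increments": [{"tx": 1, "ty": 0, "tz": 0, "wx": 0, "wy": 0, "wz": 0, "gripper": 0.9}, {"tx": 2, "ty": 0, "tz": 0, "wx": 0, "wy": 0, "wz": 0, "gripper": 0.9}, {"tx": 3, "ty": 0, "tz": 0, "wx": 0, "wy": 0, "wz": 0, "gripper": 0.9}, {"tx": 3, "ty": 0, "tz": 0, "wx": 0, "wy": 0, "wz": 0, "gripper": 0.9}, {"tx": 3, "ty": 0, "tz": 0, "wx": 0, "wy": 0, "wz": 0, "gripper": 0.9}]}}

```text
time: 7.97
position: [0.5678, 0.06, 0.0271]
tool_rot: [-3.14, 0.006, 0.024]
ft_force: [-22.7, 0.3, 16.0]
grip_width: 0.901
grip_force: 11.5
```

The mould is seated: 23 N with no movement. Now I'll back off and check.

{"api": "jog_arm", "payload": {"increments": [{"tx": -9, "ty": 0, "tz": 0, "wx": 0, "wy": 0, "wz": 0, "gripper": 0.9}, {"tx": -25, "ty": 0, "tz": 0, "wx": 0, "wy": 0, "wz": 0, "gripper": 0.9}, {"tx": -50, "ty": 0, "tz": 0, "wx": 0, "wy": 0, "wz": 0, "gripper": 0.9}, {"tx": -80, "ty": 0, "tz": 0, "wx": 0, "wy": 0, "wz": 0, "gripper": 0.9}, {"tx": -100, "ty": 0, "tz": 0, "wx": 0, "wy": 0, "wz": 0, "gripper": 0.9}]}}

```text
time: 8.38
position: [0.475, 0.0601, 0.0282]
tool_rot: [-3.141, 0.005, -0.006]
ft_force: [-0.5, -0.1, -0.1]
grip_width: 0.9
grip_force: 0.0
```

```bash
python3 - <<'E'
from h import *
im=vision.get_image('top');m=mould(im,'pics/m4.png');print(np.round(m,1), 'rail x',.6747+.0049*m[1]/1e3-m[0]/1e3)
im=vision.get_image('scene');cv2.imwrite('pics/s4.png',im['color'])
E
```

```text
[6.267e+02 5.450e+01 1.485e+02 9.390e+01 1.000e-01] rail x 0.04822705586051934
```

View pics/m4.png

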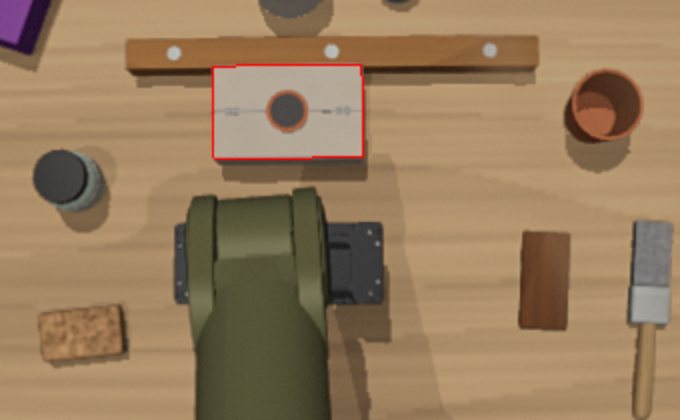

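View pics/s4.png

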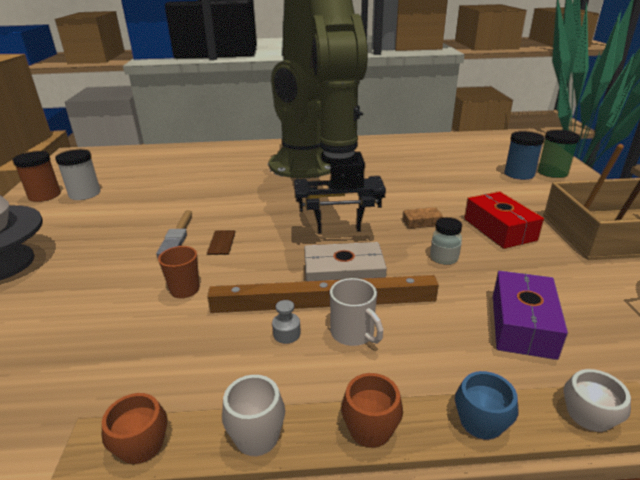

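Both views agree. The mould lies square (0.1°) against the rail, with its rail edge at crop row ~65, columns 213–363. That is well inside the rail's ends, at x ≈ -48 mm in the rail frame, and the bystanders haven't moved. I'm handing it in.

```bash
python3 -c "
from bench import ctrl
print(ctrl.close_job())"
```

```text
the job is handed in; nothing more can be done
None
```

The mould's long side is flush against the rail, about 0.4° off square by the top camera and well between the rail's ends; nothing else on the bench appears to have moved, and the job is handed in, though no verdict came back.

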